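# Feel the doll template over for nicks

## Task

Feel the nesting doll template (the one whose rib has a belly, a neck and a head) over for nicks: with the fingers closed and pointing down, run the fingertips lightly along the top of its rib in one stroke without lifting off on the way, following every curve from the broad foot end to the pointed crown, then lift clear. Do not press the sprung board hard, do not pull it up, and leave the egg template and the loose things on the bench alone.

Things in the scene. Friction and masses are not known exactly. Their poses are not given: they have to be found in the camera images.
- doll_template: The doll template: brown board 188 x 84 mm on springs over a fixed base. On it a raised pale rib, 12 mm wide with a round crest, draws one side of a nesting doll as seen from above: foot, big belly, narrow neck, smaller head, crown. Told by its two bulges. A flat steel strip 8 mm wide lies across the board at the foot end. Origin: on the bench under the base's centre; x from foot to crown, y to the bulging side, z up.
- doll_rib (a joint): How far the doll template's floating board with its rib is pressed down, m: 0 at rest, positive downwards, stops at 0.010; negative means lifted. Spring of about 0.6 N per mm, it sinks level wherever it is pressed and comes back by itself. Crest 42 mm above the bench and 16 mm above the board.
- doll_p0 (a point): Point on the crest (top line) of the doll template's rib, at the broad foot end, where the stroke starts; neighbours are about 30 mm apart; the rib curves smoothly, within 5 mm of the straight lines between them. It sinks with the board.
- doll_p1 (a point): Point on the crest (top line) of the doll template's rib, point 1 of 7 along the rib; neighbours are about 30 mm apart; the rib curves smoothly, within 5 mm of the straight lines between them. It sinks with the board.
- doll_p2 (a point): Point on the crest (top line) of the doll template's rib, point 2 of 7 along the rib; neighbours are about 30 mm apart; the rib curves smoothly, within 5 mm of the straight lines between them. It sinks with the board.
- doll_p3 (a point): Point on the crest (top line) of the doll template's rib, point 3 of 7 along the rib; neighbours are about 30 mm apart; the rib curves smoothly, within 5 mm of the straight lines between them. It sinks with the board.
- doll_p4 (a point): Point on the crest (top line) of the doll template's rib, point 4 of 7 along the rib; neighbours are about 30 mm apart; the rib curves smoothly, within 5 mm of the straight lines between them. It sinks with the board.
- doll_p5 (a point): Point on the crest (top line) of the doll template's rib, point 5 of 7 along the rib; neighbours are about 30 mm apart; the rib curves smoothly, within 5 mm of the straight lines between them. It sinks with the board.
- doll_p6 (a point): Point on the crest (top line) of the doll template's rib, point 6 of 7 along the rib; neighbours are about 30 mm apart; the rib curves smoothly, within 5 mm of the straight lines between them. It sinks with the board.
- doll_p7 (a point): Point on the crest (top line) of the doll template's rib, at the pointed crown end, where the stroke finishes; neighbours are about 30 mm apart; the rib curves smoothly, within 5 mm of the straight lines between them. It sinks with the board.
- egg_template: The other template, not to be touched: same base, board and 42 mm high rib, but the rib is one long egg-shaped bulge without a neck. Origin under the centre of its base.
- egg_rib (a joint): The same for the egg template's floating board: 0 at rest, positive when pressed down, m.
- doll_bottom: Loose hollow linden doll bottom, 58 mm across, 45 mm high; origin at the centre of its underside. Bystander.
- beech_lid: Loose turned beech lid with a small knob, 56 mm across, 36 mm high; origin at the centre of its underside. Bystander.
- paint_pot: Loose open tin paint pot, 60 mm across, 55 mm high; origin at the centre of its underside. Bystander.
- peg_bowl: Loose orange glazed bowl of pegs, 114 mm across, about 55 mm high; origin at the centre of its underside. Bystander.
- doll_top: Loose turned doll top half, 48 mm across, 61 mm high; origin at the centre of its underside. Bystander.
- brush: Loose paint brush, 170 mm long, lying on the bench; origin about its middle, on the bench. Bystander.

How it is judged:
On the way, in this order (a step that is already met when the one before it is completed fails the run):
1. the closed fingertips touch the rib within 12 mm of point 0 (foot) (horizontal distance between the grasp point and doll_p0 below 0.012 m and z of the grasp point in the frame of doll_p0 above 0.01 m and contact force between the fingers and doll_template above 0.2 N), for 0.04 s.
2. the closed fingertips touch the rib within 12 mm of point 1 (lower belly) (horizontal distance between the grasp point and doll_p1 below 0.012 m and z of the grasp point in the frame of doll_p1 above 0.01 m and contact force between the fingers and doll_template above 0.2 N), for 0.04 s.
3. the closed fingertips touch the rib within 12 mm of point 2 (belly) (horizontal distance between the grasp point and doll_p2 below 0.012 m and z of the grasp point in the frame of doll_p2 above 0.01 m and contact force between the fingers and doll_template above 0.2 N), for 0.04 s.
4. the closed fingertips touch the rib within 12 mm of point 3 (upper belly) (horizontal distance between the grasp point and doll_p3 below 0.012 m and z of the grasp point in the frame of doll_p3 above 0.01 m and contact force between the fingers and doll_template above 0.2 N), for 0.04 s.
5. the closed fingertips touch the rib within 12 mm of point 4 (neck) (horizontal distance between the grasp point and doll_p4 below 0.012 m and z of the grasp point in the frame of doll_p4 above 0.01 m and contact force between the fingers and doll_template above 0.2 N), for 0.04 s.
6. the closed fingertips touch the rib within 12 mm of point 5 (lower head) (horizontal distance between the grasp point and doll_p5 below 0.012 m and z of the grasp point in the frame of doll_p5 above 0.01 m and contact force between the fingers and doll_template above 0.2 N), for 0.04 s.
7. the closed fingertips touch the rib within 12 mm of point 6 (head) (horizontal distance between the grasp point and doll_p6 below 0.012 m and z of the grasp point in the frame of doll_p6 above 0.01 m and contact force between the fingers and doll_template above 0.2 N), for 0.04 s.
8. the closed fingertips touch the rib within 12 mm of point 7 (crown) (horizontal distance between the grasp point and doll_p7 below 0.012 m and z of the grasp point in the frame of doll_p7 above 0.01 m and contact force between the fingers and doll_template above 0.2 N), for 0.04 s.
At the end, for the whole second after the job is handed in: The fingertips have touched the doll template's rib at its eight points in order from foot to crown (within 12 mm of each, measured midway between the closed fingertips); both sprung boards are back at rest within 2 mm and every loose thing is within 20 mm of where it stood (value of joint doll_rib between -0.002 and 0.002 m and value of joint egg_rib between -0.002 and 0.002 m and distance of each of doll_bottom, beech_lid, paint_pot, peg_bowl, doll_top, brush from where it was at the start of the episode below 0.02 m).
It fails at once if the doll template is pressed hard: more than 15 N (contact force between the fingers and doll_template above 15 N).
It fails at once if the sprung board is pulled up by more than 3 mm (value of joint doll_rib below -0.003 m).
It fails at once if the fingertips lift off part-way (11 to 26 mm over the rib above one of the points 1 to 6), so that it is not one stroke ((horizontal distance between the grasp point and doll_p1 below 0.008 m and z of the grasp point in the frame of doll_p1 between 0.03 and 0.045 m) or (horizontal distance between the grasp point and doll_p2 below 0.008 m and z of the grasp point in the frame of doll_p2 between 0.03 and 0.045 m) or (horizontal distance between the grasp point and doll_p3 below 0.008 m and z of the grasp point in the frame of doll_p3 between 0.03 and 0.045 m) or (horizontal distance between the grasp point and doll_p4 below 0.008 m and z of the grasp point in the frame of doll_p4 between 0.03 and 0.045 m) or (horizontal distance between the grasp point and doll_p5 below 0.008 m and z of the grasp point in the frame of doll_p5 between 0.03 and 0.045 m) or (horizontal distance between the grasp point and doll_p6 below 0.008 m and z of the grasp point in the frame of doll_p6 between 0.03 and 0.045 m)).
It fails at once if the robot touches the egg template (contact force between any of the arm, the fingers and egg_template above 0.5 N).
It fails at once if a loose bystander is moved by more than 20 mm or lifted (distance of any of doll_bottom, beech_lid, paint_pot, peg_bowl, doll_top, brush from where it was at the start of the episode above 0.02 m).
It also fails if it takes over 40 s, if anything falls off the work surface, if the arm or the gripper's body presses on something with over 40 N, if the wrist force passes 120 N, or if a joint passes its speed limit or range.

## Robot

A 7-joint arm with a two-finger parallel gripper is mounted at the origin on the work surface. World frame = base frame: x ahead of the robot, y to its left, z up, the work surface at z = 0. Lengths are in m, angles in rad, forces in N, time in s.
With the tool pointing down it reaches from about 0.4 to 0.85 m from the base axis. Payload 10.4 kg.
Tool frame: the origin (TCP) lies between the finger pads; the fingertips stand manip.tcp_to_tips ahead of it and the grasp point (between the pads) lies 2 mm behind it (manip.tcp_to_tips is the distance from the TCP to the fingertips, in m); y points along the fingers, z is the direction in which the jaws open and shut, and the axes are right-handed (so a half turn about y gives the same grasp; the last joint's range is limited). The gripper opens to 85 mm and grips with 20 to 120 N. Pads are 22 mm wide; open, the fingers measure 114 mm over their backs; the gripper's body (76 mm by 85 mm) begins 54 mm behind the grasp point. The pads swing forward as they close: fully open they stand 13 mm farther back than shut.
Start: joints at [1.287, 0.332, -0.065, 1.46, 0.022, 1.35, -0.088], TCP at [0.161, -0.604, 0.248] pointing down, gripper open.
Joint ranges: [-2.6, 2.6], [-0.5, 2.12], [-1.47, 1.34], [0.16, 2.42], [-1.27, 4.41], [0.06, 2.06], [-2.6, 2.6]. Speed limits (rad/s): [2.22, 2.22, 2.79, 2.79, 3.14, 3.14, 3.14].

## Interface

Orientations are given as a unit quaternion [x, y, z, w].
In Python, from workcell import manip gives the robot as it stands. The module is installed in compiled form; this text tells all that it offers.
- The arm moves only by the tool move_arm, never from a script. Its argument "increments" is a list of rows, each an object with "offset": the shift along the tool's x, y, z in m, a list of three; "yaw": the turn about the tool's y in degrees; "jaw": the closure in counts, from 0 (fully open) to 255 (shut). In form: [{"offset": [tx, ty, tz], "yaw": yaw, "jaw": jaw}, ...]. A call has 1 to 10 rows; each row is the pose to reach, as a shift and turn from the pose measured when the call began, along the tool's axes at that moment; what a row does not reach only later rows make up. A row lasts 1/12 s, in which the tool goes at most 41.7 mm and 7.16 degrees, less where a joint would pass 70% of its speed; a pose out of reach is approached as far as the arm can. A call with a gripper value outside its range is refused whole. The fingers move at their own pace and stop on an object; "squeeze" is the grip in N (left out, the last holds). Time passes only in rows, so rows that repeat a pose let the fingers close. It gives the time, the measured TCP pose, the force and the opening at its end, in the units of the state.
- manip.get_obs(): the state, without advancing time (a new reading comes with each control period).
- manip.camera(name): name is "side" or "top" or "wrist"; returns a dict with "pixels" (400x640x3 uint8, red, green, blue), "depth" (400x640 float32, m along the optical axis (not along the pixel's ray), 0 where there is no reading), "intrinsics" (3x3 intrinsics, pixels), "R" (3x3) and "t" (3): a world point X has camera coordinates R X + t; the wrist camera has in their place "mount" (4x4, takes a point from camera to tool coordinates, whose origin is the TCP and whose axes are the tool frame's). Camera axes: x right, y down, z forward; pixel columns grow to the right and rows downward; lengths in m; the calibration is good to about 2 mm. A picture is of the moment at which its call begins: read the wrist's pose just before it.
- manip.hand_in(): hands the job in, once; it reports no verdict.
Trained networks look in a picture, given as the dict that the camera call returned (one of the last four; its "shot" number tells which), for a name from the list of things; names that differ only in an ending like _2 or _b are one class to them, and where a whole thing is asked for, a point or a joint stands for the part that bears it (a point fixed in the world has none). Each returns a list of dicts, best first, with "confidence" (0 to 1); they miss things now and then, are a little off and sometimes report something else, mostly with a low value. They report only what shows in the picture. A call takes as long as a camera call.
- manip.recognise(picture, query): "bbox" ([left, top, right, bottom] in pixels, round what is visible of it).
- manip.spot_point(picture, query): "centre" ([column, row] in pixels: a listed point, or the origin of a listed thing).
The state is a dict: "clock": time; "joint_pos": joint angles; "joint_velocities": joint speeds; "tau": joint torques, N m; "position": TCP position; "ee_rot": TCP orientation; "ft_force": force on the tool from outside, world axes, zero at the start; "torque": the same for the moment, N m; "grip_width": opening from 0.0 (shut) to 1.0 (fully open).
Only numpy, scipy, OpenCV 4.12 (cv2) and the standard library are available. Lean on these libraries where they do the work, as an engineer would, in place of code of your own. Each camera call takes 0.05 s, during which the arm holds its last target. There are 200 camera calls.

## Working session

There is one attempt and no reset: what is moved stays moved. The work goes in short steps, Python scripts to look and compute and a tool call to move; the robot and the scene stay as the last step left them, time stands still between calls to the robot, and variables do not carry over. Pictures are saved under pics/ and viewed, about 8 in all and at most 12, crops included, and the job is handed in when it is done.

Besides the shell and the picture viewer there is one more tool, called after "Request:" as a command line: name --argument value ..., lists and objects as JSON in quotes. move_arm: Moves the arm, as the interface text tells. Its arguments: {"type":"object","properties":{"increments":{"type":"array","items":{"type":"object","properties":{"offset":{"type":"array","items":{"type":"number"}},"yaw":{"type":"number"},"jaw":{"type":"number"}}}},"squeeze":{"type":"number"}},"required":["increments"]}

```bash
mkdir -p pics; cat > h.py <<'E'
import numpy as np, cv2
from workcell import manip
def unproj(p,uv,r=1):
    u,v=uv; ui,vi=int(round(u)),int(round(v))
    d=p['depth'][max(vi-r,0):vi+r+1,max(ui-r,0):ui+r+1]; d=d[d>0]; z=np.median(d)
    c=np.linalg.inv(p['intrinsics'])@[u,v,1]*z
    return np.array(p['R']).T@(c-p['t'])
def ray_z(p,uv,z):
    R=np.array(p['R']); C=-R.T@p['t']; d=R.T@np.linalg.inv(p['intrinsics'])@[uv[0],uv[1],1]
    return C+d*(z-C[2])/d[2]
def proj(p,X):
    c=np.array(p['intrinsics'])@(np.array(p['R'])@X+p['t']); return c[:2]/c[2]
def save(p,n): cv2.imwrite(n,cv2.cvtColor(p['pixels'],cv2.COLOR_RGB2BGR))
E
python3 - <<'E'
from h import *
o=manip.get_obs(); print(o,manip.tcp_to_tips)
for n in('top','side'):
    p=manip.camera(n); save(p,f'pics/{n}.png')
    print(n,-np.array(p['R']).T@p['t'])
    for q in ['doll_template','egg_template']: print(q,manip.recognise(p,q)[:2])
    for i in range(8):
        r=manip.spot_point(p,f'doll_p{i}')
        for a in r[:2]: print(i,np.round(a['centre'],1),round(a['confidence'],2),ray_z(p,a['centre'],.042).round(4),unproj(p,a['centre']).round(4))
E
```

```text
{'clock': 0.0, 'joint_pos': array([ 1.28740204,  0.33288262, -0.06467458,  1.4609552 ,  0.0215946 ,
        1.34990609, -0.08853224]), 'joint_velocities': array([-2.08319165e-04,  1.15176980e-03, -1.46817271e-03,  1.69521178e-05,
        9.87682385e-04, -6.58514775e-04,  9.29590211e-04]), 'tau': array([-2.03128837e-05, -6.25440574e+01,  4.95010579e-02, -3.91603768e+01,
        1.62957399e-02,  9.94862407e-03,  3.03929630e-05]), 'position': array([ 0.16104468, -0.60352327,  0.24750251]), 'ee_rot': array([-0.09202278,  0.70161173, -0.70059859,  0.09183907]), 'ft_force': array([0.37184459, 0.52284502, 1.0218843 ]), 'torque': array([-0.02826755,  0.0077179 ,  0.03726784]), 'grip_width': 0.9961711117651076} 0.017
top [0.36588906 0.03812391 1.20905412]
doll_template [{'bbox': [234.3, 163.6, 282.6, 245.9], 'confidence': 0.85}]
egg_template [{'bbox': [384.5, 163.5, 446.1, 250.3], 'confidence': 0.97}, {'bbox': [385.4, 164.5, 445.8, 244.2], 'confidence': 0.39}]
0 [258.2 233.8] 0.93 [0.4573 0.1843 0.042 ] [0.4575 0.1847 0.0393]
0 [260.4 190.7] 0.86 [0.5616 0.1838 0.042 ] [0.5628 0.1847 0.0348]

[... 1536 characters left out ...]
89 [0.6   0.182 0.042] [0.6012 0.1978 0.0321]
3 [327.4 178.8] 0.97 [0.5449 0.1967 0.042 ] [0.5455 0.2194 0.0279]
3 [345.9 181.4] 0.89 [0.6   0.182 0.042] [0.6012 0.1978 0.0321]
4 [327.4 178.8] 0.97 [0.5449 0.1967 0.042 ] [0.5455 0.2194 0.0279]
4 [345.9 181.4] 0.89 [0.6   0.182 0.042] [0.6012 0.1978 0.0321]
5 [327.4 178.8] 0.97 [0.5449 0.1967 0.042 ] [0.5455 0.2194 0.0279]
5 [345.9 181.4] 0.89 [0.6   0.182 0.042] [0.6012 0.1978 0.0321]
6 [327.4 178.8] 0.97 [0.5449 0.1967 0.042 ] [0.5455 0.2194 0.0279]
6 [345.9 181.4] 0.89 [0.6   0.182 0.042] [0.6012 0.1978 0.0321]
7 [327.4 178.8] 0.97 [0.5449 0.1967 0.042 ] [0.5455 0.2194 0.0279]
7 [345.9 181.4] 0.89 [0.6   0.182 0.042] [0.6012 0.1978 0.0321]
```

```bash
python3 - <<'E'
import cv2,numpy as np
a=cv2.imread('pics/top.png')
c=cv2.resize(a[150:260,215:305],None,fx=4.5,fy=4.5,interpolation=cv2.INTER_CUBIC)
b=np.zeros((600,800,3),np.uint8); b[:c.shape[0],:c.shape[1]]=c
d=cv2.resize(a[130:270,200:480],(392,196)); b[:196,408:]=d
d=cv2.resize(cv2.imread('pics/side.png'),(392,245)); b[205:450,408:]=d
cv2.imwrite('pics/c1.png',b); cv2.imwrite('pics/c0.png',a)
E
```

```text
(no output)
```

View pics/c1.png

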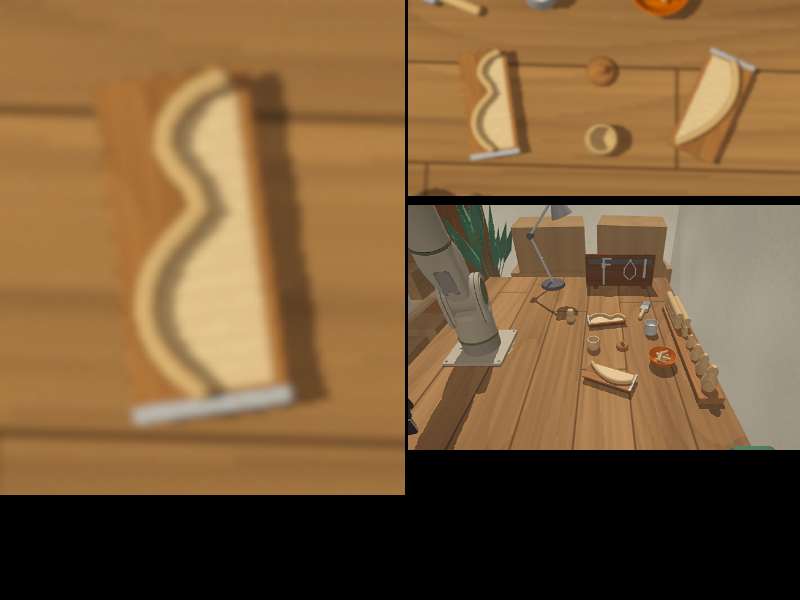

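View pics/top.png

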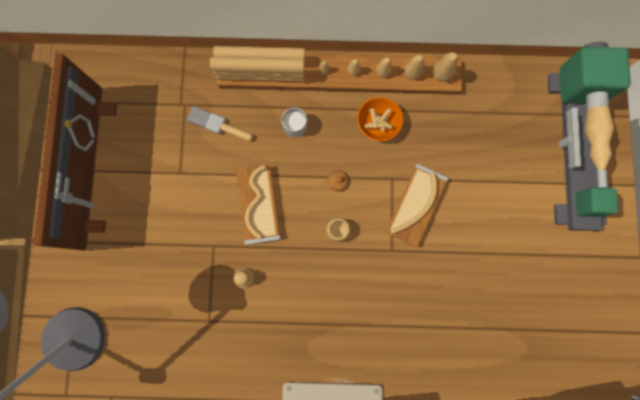

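The top view shows the doll template at about (235–282, 163–246): the rib's foot is next to the steel strip at the bottom (x≈0.44), and the crown is at the top (x≈0.62). The egg template is at (385–446, 163–250). I'll go above the doll for a close look.

```bash
cat >> h.py <<'E'
from scipy.spatial.transform import Rotation as Rn
def pose():
    o=manip.get_obs(); return np.array(o['position']),Rn.from_quat(o['ee_rot']).as_matrix(),o
E
python3 - <<'E'
from h import *
P,R,o=pose(); print(R.round(3)); 
for t in [(.40,-.40,.26),(.50,-.20,.26),(.50,.0,.26),(.50,.18,.26)]: print(t,(R.T@(np.array(t)-P)).round(3))
p=manip.camera('wrist'); print(np.round(p['mount'],3),p['intrinsics'])
E
```

```text
[[-0.966  0.     0.258]
 [-0.258 -0.    -0.966]
 [-0.    -1.     0.   ]]
(0.4, -0.4, 0.26) [-0.283 -0.012 -0.135]
(0.5, -0.2, 0.26) [-0.432 -0.012 -0.303]
(0.5, 0.0, 0.26) [-0.483 -0.012 -0.496]
(0.5, 0.18, 0.26) [-0.529 -0.012 -0.67 ]
[[ 0.001  0.95   0.314 -0.08 ]
 [ 0.001 -0.314  0.95  -0.125]
 [ 1.    -0.001 -0.001  0.   ]
 [ 0.     0.     0.     1.   ]] [[341.52345226   0.         312.98352367]
 [  0.         341.52345226 204.46912198]
 [  0.           0.           1.        ]]
```

Request:
move_arm --increments '[{"offset": [-0.06, -0.012, -0.03], "yaw": 0, "jaw": 255}, {"offset": [-0.12, -0.012, -0.06], "yaw": 0, "jaw": 255}, {"offset": [-0.18, -0.012, -0.09], "yaw": 0, "jaw": 255}, {"offset": [-0.22, -0.012, -0.11], "yaw": 0, "jaw": 255}, {"offset": [-0.25, -0.012, -0.12], "yaw": 0, "jaw": 255}, {"offset": [-0.28, -0.012, -0.14], "yaw": 0, "jaw": 255}, {"offset": [-0.31, -0.012, -0.17], "yaw": 0, "jaw": 255}, {"offset": [-0.34, -0.012, -0.2], "yaw": 0, "jaw": 255}, {"offset": [-0.36, -0.012, -0.22], "yaw": 0, "jaw": 255}, {"offset": [-0.38, -0.012, -0.25], "yaw": 0, "jaw": 255}]'

```text
clock: 1.98
position: [0.4446, -0.3014, 0.2604]
ee_rot: [0.092, -0.701, 0.701, -0.092]
ft_force: [1.3, -0.1, -0.1]
grip_width: 0.0
```

```bash
python3 - <<'E'
from h import *
P,R,o=pose(); print(P,R.round(3),o['grip_width'],o['clock'])
for t in [(.55,-.1,.26),(.55,.19,.26)]: print(t,(R.T@(np.array(t)-P)).round(3))
E
```

```text
[ 0.44461339 -0.30136899  0.26039906] [[-0.966  0.001  0.258]
 [-0.258 -0.    -0.966]
 [-0.    -1.     0.001]] 0.0003778683741712889 1.9833
(0.55, -0.1, 0.26) [-0.154  0.    -0.167]
(0.55, 0.19, 0.26) [-0.229  0.    -0.448]
```

Request:
move_arm --increments '[{"offset": [-0.03, 0, -0.03], "yaw": 0, "jaw": 255}, {"offset": [-0.06, 0, -0.06], "yaw": 0, "jaw": 255}, {"offset": [-0.09, 0, -0.09], "yaw": 0, "jaw": 255}, {"offset": [-0.11, 0, -0.12], "yaw": 0, "jaw": 255}, {"offset": [-0.13, 0, -0.15], "yaw": 0, "jaw": 255}, {"offset": [-0.15, 0, -0.185], "yaw": 0, "jaw": 255}, {"offset": [-0.16, 0, -0.22], "yaw": 0, "jaw": 255}, {"offset": [-0.17, 0, -0.25], "yaw": 0, "jaw": 255}, {"offset": [-0.18, 0, -0.285], "yaw": 0, "jaw": 255}, {"offset": [-0.19, 0, -0.32], "yaw": 0, "jaw": 255}]'

```text
clock: 2.82
position: [0.5455, 0.0583, 0.2605]
ee_rot: [0.091, -0.701, 0.701, -0.092]
ft_force: [0.7, 0.1, 0.4]
grip_width: 0.002
```

Request:
move_arm --increments '[{"offset": [-0.01, 0, -0.03], "yaw": 0, "jaw": 255}, {"offset": [-0.02, 0, -0.06], "yaw": 0, "jaw": 255}, {"offset": [-0.03, 0, -0.09], "yaw": 0, "jaw": 255}, {"offset": [-0.04, 0, -0.12], "yaw": 0, "jaw": 255}, {"offset": [-0.04, 0, -0.13], "yaw": 0, "jaw": 255}, {"offset": [-0.04, 0, -0.13], "yaw": 0, "jaw": 255}, {"offset": [-0.04, 0, -0.13], "yaw": 0, "jaw": 255}]'

```text
clock: 3.4
position: [0.5506, 0.194, 0.2603]
ee_rot: [0.092, -0.701, 0.701, -0.092]
ft_force: [-0.3, -1.2, 0.0]
grip_width: -0.001
```

```bash
python3 - <<'E'
from h import *
P,R,o=pose(); print(P,o['joint_velocities'].round(3),o['ft_force'],o['clock'])
p=manip.camera('wrist'); M=p['mount']
# cam->world: X = R(M c)+P ; world->cam
Rw=R@M[:3,:3]; tw=R@M[:3,3]+P
p['R']=Rw.T; p['t']=-Rw.T@tw
import pickle; pickle.dump(p,open('w1.pkl','wb')); save(p,'pics/w1.png')
for i in range(8):
  print(i,[(np.round(a['centre'],1),round(a['confidence'],2),ray_z(p,a['centre'],.042).round(4),unproj(p,a['centre']).round(4)) for a in manip.spot_point(p,f'doll_p{i}')])
  if i==0: print(len(manip.spot_point(p,'doll_p3')))
for q in ['doll_template','egg_template']: print(q,manip.spot_point(p,q)[:2])
E
```

```text
[0.55058544 0.1940391  0.26033725] [ 0.03  -0.006  0.025  0.003  0.003  0.001  0.006] [-0.30966324 -1.21997029  0.04657241] 3.4
0 [(array([318.4, 175.2]), 0.94, array([0.5506, 0.1879, 0.042 ]), array([0.5505, 0.1879, 0.0416])), (array([283.3, 241. ]), 0.92, array([0.4693, 0.2058, 0.042 ]), array([0.4687, 0.2057, 0.0406])), (array([343.3, 110.9]), 0.88, array([0.6185, 0.1813, 0.042 ]), array([0.6185, 0.1812, 0.041 ])), (array([298.8, 257.4]), 0.86, array([0.4543, 0.1844, 0.042 ]), array([0.559 , 0.2025, 0.2492])), (array([312.1, 148.3]), 0.74, array([0.5757, 0.2013, 0.042 ]), array([0.5755, 0.2013, 0.0411])), (array([295.5, 193.5]), 0.7, array([0.5255, 0.206 , 0.042 ]), array([0.5252, 0.2059, 0.0412])), (array([278.5, 216.3]), 0.68, array([0.4961, 0.2174, 0.042 ]), array([0.4955, 0.2174, 0.0404])), (array([319.3, 118.1]), 0.65, array([0.606 , 0.2021, 0.042 ]), array([0.6059, 0.202 , 0.0413]))]
8
1 [(array([318.4, 175.2]), 0.94, array([0.5506, 0.1879, 0.042 ]), array([0.5505, 0.1879, 0.0416])), (array([283.3, 241. ]), 0.92, array([0.4693, 0.2058, 0.042 ]), array([0.4687, 0.2057, 0.0406
[... 4726 characters left out ...]
0.042 ]), array([0.6185, 0.1812, 0.041 ])), (array([298.8, 257.4]), 0.86, array([0.4543, 0.1844, 0.042 ]), array([0.559 , 0.2025, 0.2492])), (array([312.1, 148.3]), 0.74, array([0.5757, 0.2013, 0.042 ]), array([0.5755, 0.2013, 0.0411])), (array([295.5, 193.5]), 0.7, array([0.5255, 0.206 , 0.042 ]), array([0.5252, 0.2059, 0.0412])), (array([278.5, 216.3]), 0.68, array([0.4961, 0.2174, 0.042 ]), array([0.4955, 0.2174, 0.0404])), (array([319.3, 118.1]), 0.65, array([0.606 , 0.2021, 0.042 ]), array([0.6059, 0.202 , 0.0413]))]
doll_template [{'centre': [309.1, 179.0], 'confidence': 0.75}, {'centre': [254.2, 304.0], 'confidence': 0.21}]
egg_template [{'centre': [608.7, 252.8], 'confidence': 0.57}]
```

View pics/w1.png

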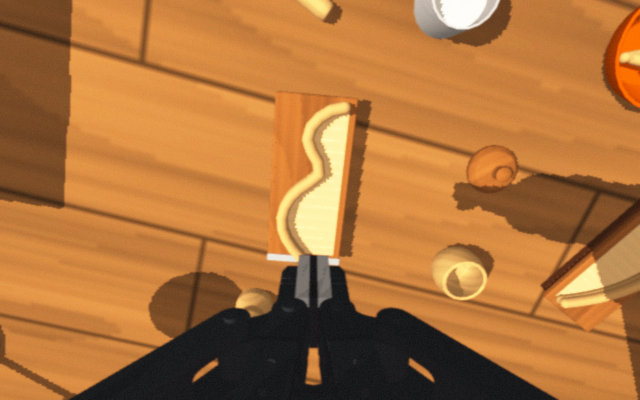

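The wrist view shows the whole rib: crown at (343, 111), neck at (318, 175), belly at (278, 216). The foot at about (299, 257) is partly hidden by the fingers, so I'll shift back to see it.

Request:
move_arm --increments '[{"offset": [0.03, 0, 0.005], "yaw": 0, "jaw": 255}, {"offset": [0.06, 0.01, 0.01], "yaw": 0, "jaw": 255}, {"offset": [0.09, 0.02, 0.01], "yaw": 0, "jaw": 255}, {"offset": [0.11, 0.03, 0.01], "yaw": 0, "jaw": 255}, {"offset": [0.11, 0.03, 0.01], "yaw": 0, "jaw": 255}, {"offset": [0.11, 0.03, 0.01], "yaw": 0, "jaw": 255}]'

```text
clock: 4.5
position: [0.4466, 0.1556, 0.2305]
ee_rot: [0.091, -0.7, 0.702, -0.092]
ft_force: [0.7, 0.1, 0.3]
grip_width: 0.001
```

```bash
python3 - <<'E'
from h import *
P,R,o=pose(); print(P,R.round(3),o['ft_force'].round(2),o['clock'])
p=manip.camera('wrist'); M=p['mount']
Rw=R@M[:3,:3]; tw=R@M[:3,3]+P
p['R']=Rw.T; p['t']=-Rw.T@tw
r=manip.spot_point(p,'doll_p3'); c=p['pixels'].copy()
for a in r:
  print(np.round(a['centre'],1),round(a['confidence'],2),ray_z(p,a['centre'],.042).round(4),unproj(p,a['centre'])[2].round(4))
  cv2.circle(c,tuple(int(x) for x in a['centre']),3,(255,0,0),1)
p['pixels']=c[:300,170:480]; p['pixels']=cv2.resize(p['pixels'],None,fx=2,fy=2); save(p,'pics/w2.png')
E
```

```text
[0.44655673 0.15559375 0.23048011] [[-0.966  0.002  0.257]
 [-0.257 -0.002 -0.966]
 [-0.001 -1.     0.002]] [0.75 0.05 0.26] 4.5
[306.7  53.3] 0.96 [0.5526 0.1886 0.042 ] 0.0415
[283.8 166.6] 0.79 [0.4531 0.1849 0.042 ] 0.0414
[281.   78.7] 0.7 [0.5274 0.205  0.042 ] 0.0413
[266.3 107.3] 0.67 [0.501  0.2122 0.042 ] 0.0413
[266.3 141.6] 0.6 [0.4716 0.2057 0.042 ] 0.0413
[295.   21.1] 0.55 [0.5737 0.204  0.042 ] 0.0415
```

View pics/w2.png

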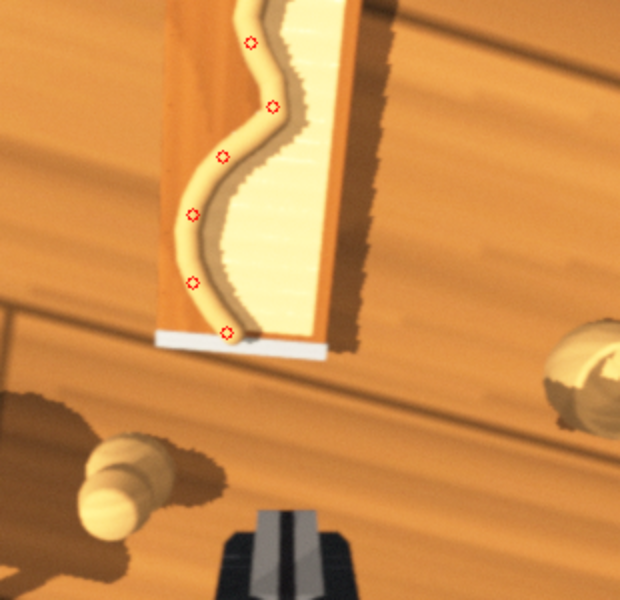

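The detections lie on the crest and agree in both views (p0 ≈ (0.453, 0.184)). Next I come down above the foot.

Request:
move_arm --increments '[{"offset": [-0.004, 0.035, -0.008], "yaw": 0, "jaw": 255}, {"offset": [-0.008, 0.07, -0.017], "yaw": 0, "jaw": 255}, {"offset": [-0.013, 0.105, -0.026], "yaw": 0, "jaw": 255}, {"offset": [-0.013, 0.135, -0.026], "yaw": 0, "jaw": 255}, {"offset": [-0.013, 0.155, -0.026], "yaw": 0, "jaw": 255}, {"offset": [-0.013, 0.16, -0.026], "yaw": 0, "jaw": 255}, {"offset": [-0.013, 0.16, -0.026], "yaw": 0, "jaw": 255}, {"offset": [-0.013, 0.16, -0.026], "yaw": 0, "jaw": 255}]'

```text
clock: 5.27
position: [0.455, 0.1853, 0.072]
ee_rot: [-0.091, 0.701, -0.701, 0.093]
ft_force: [-0.9, 0.7, -0.9]
grip_width: 0.002
```

```bash
cat > plan.py <<'E'
from h import *
W=np.array([(.4525,.184),(.4705,.2057),(.4985,.215),(.5265,.2055),(.5515,.1882),(.5747,.2027),(.606,.202),(.6185,.1813)])
P,R,o=pose(); print(P.round(4),o['ft_force'].round(2),o['clock'],R.round(4).tolist())
from scipy.interpolate import CubicSpline
s=np.r_[0,np.cumsum(np.linalg.norm(np.diff(W,axis=0),axis=1))]; cs=CubicSpline(s,W)
for i,t in enumerate(np.arange(0,s[-1]+.005,.01)):
  t=min(t,s[-1]); w=cs(t); print(round(t,3),w.round(4),(R.T@(np.array([*w,.055])-P)).round(4))
E
python3 plan.py; python3 -c "
from h import *
p=manip.camera('wrist');p['pixels']=p['pixels'][:350,150:500];save(p,'pics/w3.png')"
```

```text
[0.455  0.1853 0.072 ] [-0.93  0.67 -0.87] 5.2667 [[-0.9664, 0.0031, 0.2571], [-0.2571, 0.0008, -0.9664], [-0.0032, -1.0, 0.0001]]
0.0 [0.4525 0.184 ] [0.0029 0.017  0.0006]
0.01 [0.4573 0.1928] [-0.004   0.017  -0.0067]
0.02 [0.464  0.2005] [-0.0124  0.0171 -0.0123]
0.03 [0.472  0.2067] [-0.0219  0.0171 -0.0163]
0.04 [0.4812 0.2114] [-0.0319  0.0171 -0.0185]
0.05 [0.4909 0.2142] [-0.042   0.0171 -0.0187]
0.06 [0.5008 0.215 ] [-0.0518  0.0172 -0.0169]
0.07 [0.5105 0.2136] [-0.0608  0.0172 -0.013 ]
0.08 [0.5199 0.2098] [-0.0689  0.0172 -0.0069]
0.09 [0.5289 0.2036] [-0.076   0.0173  0.0014]
0.1 [0.5373 0.1959] [-0.0822  0.0173  0.0109]
0.11 [0.5454 0.1898] [-0.0884  0.0173  0.0189]
0.12 [0.5533 0.1885] [-0.0957  0.0173  0.0222]
0.13 [0.5614 0.1929] [-0.1047  0.0173  0.02  ]
0.14 [0.57   0.1997] [-0.1147  0.0174  0.0157]
0.15 [0.5796 0.2048] [-0.1254  0.0174  0.0132]
0.16 [0.5901 0.2065] [-0.1358  0.0174  0.0143]
0.17 [0.6002 0.2047] [-0.1452  0.0175  0.0186]
0.18 [0.609  0.1999] [-0.1525  0.0175  0.0255]
0.19 [0.6155 0.1922] [-0.1567  0.0175  0.0346]
0.2 [0.6185 0.1819] [-0.157   0.0175  0.0453]
```

View pics/w3.png

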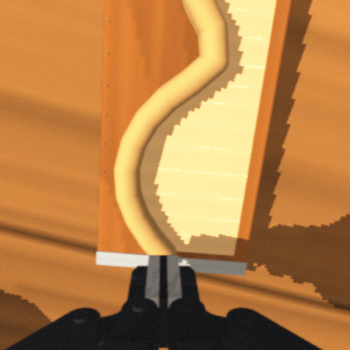

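The fingertips are right above the foot end of the rib, at (160, 262) in the crop. Now press lightly.

Request:
move_arm --increments '[{"offset": [0.002, 0.006, 0.001], "yaw": 0, "jaw": 255}, {"offset": [0.002, 0.01, 0.001], "yaw": 0, "jaw": 255}, {"offset": [0.002, 0.013, 0.001], "yaw": 0, "jaw": 255}, {"offset": [0.002, 0.015, 0.001], "yaw": 0, "jaw": 255}, {"offset": [0.002, 0.017, 0.001], "yaw": 0, "jaw": 255}, {"offset": [0.002, 0.017, 0.001], "yaw": 0, "jaw": 255}, {"offset": [0.002, 0.017, 0.001], "yaw": 0, "jaw": 255}]'

```text
clock: 5.9
position: [0.4539, 0.1838, 0.0556]
ee_rot: [-0.09, 0.701, -0.701, 0.093]
ft_force: [1.2, -1.2, 1.8]
grip_width: -0.001
```

```bash
python3 plan.py; python3 - <<'E'
from h import *
for k in range(3):
  p=manip.camera('wrist'); o=manip.get_obs(); print(o['ft_force'].round(2),o['position'].round(4))
E
```

```text
[0.4539 0.1838 0.0556] [ 1.22 -1.21  1.79] 5.9 [[-0.9664, 0.0045, 0.2568], [-0.2568, 0.0007, -0.9665], [-0.0045, -1.0, 0.0005]]
0.0 [0.4525 0.184 ] [ 0.0013  0.0006 -0.0006]
0.01 [0.4573 0.1928] [-0.0056  0.0006 -0.0079]
0.02 [0.464  0.2005] [-0.014   0.0007 -0.0136]
0.03 [0.472  0.2067] [-0.0234  0.0007 -0.0175]
0.04 [0.4812 0.2114] [-0.0334  0.0007 -0.0197]
0.05 [0.4909 0.2142] [-0.0435  0.0008 -0.0199]
0.06 [0.5008 0.215 ] [-0.0533  0.0008 -0.0181]
0.07 [0.5105 0.2136] [-0.0624  0.0009 -0.0143]
0.08 [0.5199 0.2098] [-0.0705  0.0009 -0.0082]
0.09 [0.5289 0.2036] [-0.0775  0.0009  0.0001]
0.1 [0.5373 0.1959] [-0.0837  0.001   0.0097]
0.11 [0.5454 0.1898] [-0.09    0.001   0.0177]
0.12 [0.5533 0.1885] [-0.0973  0.001   0.021 ]
0.13 [0.5614 0.1929] [-0.1062  0.0011  0.0187]
0.14 [0.57   0.1997] [-0.1163  0.0011  0.0144]
0.15 [0.5796 0.2048] [-0.1269  0.0012  0.0119]
0.16 [0.5901 0.2065] [-0.1374  0.0012  0.013 ]
0.17 [0.6002 0.2047] [-0.1468  0.0013  0.0173]
0.18 [0.609  0.1999] [-0.154   0.0013  0.0243]
0.19 [0.6155 0.1922] [-0.1583  0.0013  0.0333]
0.2 [0.6185 0.1819] [-0.1585  0.0013  0.0441]
[ 1.1  -1.22  1.33] [0.4539 0.1837 0.0557]
[ 0.81 -1.6   2.55] [0.4539 0.1838 0.0557]
[ 0.9  -1.19  2.02] [0.4539 0.1838 0.0557]
```

Request:
move_arm --increments '[{"offset": [-0.002, 0.001, -0.004], "yaw": 0, "jaw": 255}, {"offset": [-0.0055, 0.001, -0.008], "yaw": 0, "jaw": 255}, {"offset": [-0.01, 0.001, -0.011], "yaw": 0, "jaw": 255}, {"offset": [-0.014, 0.001, -0.0135], "yaw": 0, "jaw": 255}, {"offset": [-0.0185, 0.001, -0.0155], "yaw": 0, "jaw": 255}, {"offset": [-0.0235, 0.001, -0.0175], "yaw": 0, "jaw": 255}, {"offset": [-0.0285, 0.001, -0.019], "yaw": 0, "jaw": 255}, {"offset": [-0.0335, 0.001, -0.0195], "yaw": 0, "jaw": 255}, {"offset": [-0.0385, 0.001, -0.02], "yaw": 0, "jaw": 255}, {"offset": [-0.0435, 0.001, -0.02], "yaw": 0, "jaw": 255}]'

```text
clock: 6.88
position: [0.4912, 0.2146, 0.0548]
ee_rot: [-0.09, 0.701, -0.701, 0.093]
ft_force: [-1.7, 0.1, 2.9]
grip_width: -0.0
```

```bash
python3 plan.py
```

```text
[0.4912 0.2146 0.0548] [-1.71  0.14  2.93] 6.8833 [[-0.9664, 0.0044, 0.257], [-0.257, 0.0008, -0.9664], [-0.0044, -1.0, 0.0004]]
0.0 [0.4525 0.184 ] [ 0.0453 -0.0004  0.0196]
0.01 [0.4573 0.1928] [ 0.0384 -0.0004  0.0123]
0.02 [0.464  0.2005] [ 0.03   -0.0003  0.0066]
0.03 [0.472  0.2067] [ 0.0205 -0.0003  0.0027]
0.04 [0.4812 0.2114] [ 0.0105 -0.0002  0.0005]
0.05 [0.4909 0.2142] [ 0.0004 -0.0002  0.0003]
0.06 [0.5008 0.215 ] [-0.0094 -0.0002  0.002 ]
0.07 [0.5105 0.2136] [-0.0184 -0.0001  0.0059]
0.08 [0.5199 0.2098] [-0.0265 -0.0001  0.012 ]
0.09 [0.5289 0.2036] [-0.0336 -0.      0.0203]
0.1 [0.5373 0.1959] [-0.0398 -0.      0.0299]
0.11 [0.5454 0.1898] [-0.046   0.      0.0379]
0.12 [0.5533 0.1885] [-0.0533  0.0001  0.0412]
0.13 [0.5614 0.1929] [-0.0623  0.0001  0.0389]
0.14 [0.57   0.1997] [-0.0723  0.0001  0.0346]
0.15 [0.5796 0.2048] [-0.083   0.0002  0.0321]
0.16 [0.5901 0.2065] [-0.0934  0.0002  0.0332]
0.17 [0.6002 0.2047] [-0.1028  0.0003  0.0375]
0.18 [0.609  0.1999] [-0.1101  0.0003  0.0445]
0.19 [0.6155 0.1922] [-0.1143  0.0003  0.0535]
0.2 [0.6185 0.1819] [-0.1146  0.0003  0.0643]
```

Request:
move_arm --increments '[{"offset": [-0.0045, 0, 0.001], "yaw": 0, "jaw": 255}, {"offset": [-0.0095, 0, 0.002], "yaw": 0, "jaw": 255}, {"offset": [-0.014, 0, 0.004], "yaw": 0, "jaw": 255}, {"offset": [-0.0185, 0, 0.006], "yaw": 0, "jaw": 255}, {"offset": [-0.0225, 0, 0.009], "yaw": 0, "jaw": 255}, {"offset": [-0.0265, 0, 0.012], "yaw": 0, "jaw": 255}, {"offset": [-0.03, 0, 0.016], "yaw": 0, "jaw": 255}, {"offset": [-0.0335, 0, 0.0205], "yaw": 0, "jaw": 255}, {"offset": [-0.037, 0, 0.025], "yaw": 0, "jaw": 255}, {"offset": [-0.04, 0, 0.03], "yaw": 0, "jaw": 255}]'

```text
clock: 7.72
position: [0.5382, 0.1955, 0.0551]
ee_rot: [-0.09, 0.701, -0.701, 0.093]
ft_force: [-1.6, 1.9, 2.6]
grip_width: -0.002
```

```bash
python3 plan.py | sed -n '1p;11,$p'
```

```text
[0.5382 0.1955 0.0551] [-1.64  1.88  2.64] 7.7167 [[-0.9664, 0.0047, 0.2569], [-0.2569, 0.001, -0.9664], [-0.0048, -1.0, 0.0002]]
0.09 [0.5289 0.2036] [ 0.0069  0.     -0.0101]
0.1 [0.5373 0.1959] [ 0.0007  0.0001 -0.0006]
0.11 [0.5454 0.1898] [-0.0055  0.0001  0.0074]
0.12 [0.5533 0.1885] [-0.0129  0.0001  0.0107]
0.13 [0.5614 0.1929] [-0.0218  0.0002  0.0085]
0.14 [0.57   0.1997] [-0.0318  0.0002  0.0042]
0.15 [0.5796 0.2048] [-0.0425  0.0003  0.0017]
0.16 [0.5901 0.2065] [-0.053   0.0003  0.0028]
0.17 [0.6002 0.2047] [-0.0623  0.0004  0.0071]
0.18 [0.609  0.1999] [-0.0696  0.0004  0.014 ]
0.19 [0.6155 0.1922] [-0.0738  0.0004  0.0231]
0.2 [0.6185 0.1819] [-0.0741  0.0004  0.0338]
```

Request:
move_arm --increments '[{"offset": [-0.0025, 0, 0.004], "yaw": 0, "jaw": 255}, {"offset": [-0.0055, 0, 0.0075], "yaw": 0, "jaw": 255}, {"offset": [-0.009, 0, 0.01], "yaw": 0, "jaw": 255}, {"offset": [-0.013, 0, 0.011], "yaw": 0, "jaw": 255}, {"offset": [-0.017, 0, 0.01], "yaw": 0, "jaw": 255}, {"offset": [-0.022, 0, 0.0085], "yaw": 0, "jaw": 255}, {"offset": [-0.027, 0, 0.0065], "yaw": 0, "jaw": 255}, {"offset": [-0.032, 0, 0.004], "yaw": 0, "jaw": 255}, {"offset": [-0.037, 0, 0.003], "yaw": 0, "jaw": 255}, {"offset": [-0.0425, 0, 0.002], "yaw": 0, "jaw": 255}]'

```text
clock: 8.55
position: [0.58, 0.2052, 0.0552]
ee_rot: [-0.09, 0.701, -0.701, 0.093]
ft_force: [-1.7, -0.8, 1.9]
grip_width: -0.002
```

```bash
python3 plan.py | sed -n '1p;16,$p'
```

```text
[0.58   0.2052 0.0552] [-1.73 -0.75  1.87] 8.55 [[-0.9663, 0.0045, 0.2575], [-0.2575, 0.0012, -0.9663], [-0.0047, -1.0, 0.0]]
0.14 [0.57   0.1997] [0.0111 0.0002 0.0027]
0.15 [0.5796 0.2048] [0.0005 0.0002 0.0002]
0.16 [0.5901 0.2065] [-0.01    0.0003  0.0013]
0.17 [0.6002 0.2047] [-0.0194  0.0003  0.0056]
0.18 [0.609  0.1999] [-0.0266  0.0004  0.0126]
0.19 [0.6155 0.1922] [-0.0309  0.0004  0.0217]
0.2 [0.6185 0.1819] [-0.0311  0.0004  0.0324]
```

Request:
move_arm --increments '[{"offset": [-0.005, 0, 0.0005], "yaw": 0, "jaw": 255}, {"offset": [-0.01, 0, 0.0015], "yaw": 0, "jaw": 255}, {"offset": [-0.015, 0, 0.0035], "yaw": 0, "jaw": 255}, {"offset": [-0.0195, 0, 0.0055], "yaw": 0, "jaw": 255}, {"offset": [-0.0235, 0, 0.009], "yaw": 0, "jaw": 255}, {"offset": [-0.0265, 0, 0.0125], "yaw": 0, "jaw": 255}, {"offset": [-0.029, 0, 0.017], "yaw": 0, "jaw": 255}, {"offset": [-0.031, 0, 0.0215], "yaw": 0, "jaw": 255}, {"offset": [-0.0315, 0, 0.027], "yaw": 0, "jaw": 255}, {"offset": [-0.031, 0, 0.0315], "yaw": 0, "jaw": 255}]'

```text
clock: 9.38
position: [0.6186, 0.1821, 0.0555]
ee_rot: [-0.09, 0.701, -0.701, 0.094]
ft_force: [0.4, 2.2, 1.7]
grip_width: 0.0
```

```bash
python3 plan.py | sed -n '1p;20,$p'; python3 -c "
from h import *
p=manip.camera('wrist');p['pixels']=p['pixels'][:350,150:500];save(p,'pics/w4.png');print(manip.get_obs()['ft_force'])"
```

```text
[0.6186 0.1821 0.0555] [0.44 2.16 1.71] 9.3833 [[-0.9664, 0.0051, 0.2571], [-0.2571, 0.0014, -0.9664], [-0.0053, -1.0, -0.0]]
0.18 [0.609  0.1999] [ 0.0047  0.0005 -0.0197]
0.19 [0.6155 0.1922] [ 0.0005  0.0005 -0.0106]
0.2 [0.6185 0.1819] [0.0002 0.0005 0.0001]
[0.36500996 0.94190915 2.19977908]
```

View pics/w4.png

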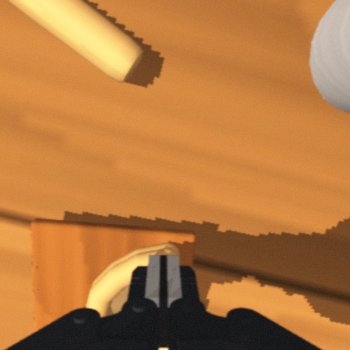

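The fingertips rest on the crown end at (165, 255) and the force is still about 2 N. Now lift straight up.

Request:
move_arm --increments '[{"offset": [0, -0.01, 0], "yaw": 0, "jaw": 255}, {"offset": [0, -0.03, 0], "yaw": 0, "jaw": 255}, {"offset": [0, -0.06, 0], "yaw": 0, "jaw": 255}, {"offset": [0, -0.1, 0], "yaw": 0, "jaw": 255}, {"offset": [0, -0.13, 0], "yaw": 0, "jaw": 255}, {"offset": [0, -0.15, 0], "yaw": 0, "jaw": 255}, {"offset": [0, -0.15, 0], "yaw": 0, "jaw": 255}, {"offset": [0, -0.15, 0], "yaw": 0, "jaw": 255}]'

```text
clock: 10.1
position: [0.6184, 0.1806, 0.2071]
ee_rot: [0.089, -0.701, 0.701, -0.094]
ft_force: [-0.0, 0.5, 0.1]
grip_width: -0.004
```

```bash
python3 - <<'E'
from h import *
P,R,o=pose(); print(P,o['ft_force'],o['clock'])
p=manip.camera('wrist'); M=p['mount']
Rw=R@M[:3,:3]; p['R']=Rw.T; p['t']=-Rw.T@(R@M[:3,3]+P)
for a in manip.spot_point(p,'doll_p3'): print(ray_z(p,a['centre'],.042).round(3),unproj(p,a['centre']).round(4),round(a['confidence'],2))
save(p,'pics/w5.png')
t=manip.camera('top'); a=cv2.imread('pics/top.png'); c=cv2.cvtColor(t['pixels'],cv2.COLOR_RGB2BGR)
save(t,'pics/top2.png')
manip.hand_in()
E
```

```text
[0.61838831 0.18060375 0.2070549 ] [-0.04409795  0.49852081  0.10318115] 10.1
[0.576 0.204 0.042] [0.5755 0.204  0.0417] 0.96
[0.617 0.18  0.042] [0.616  0.1799 0.0371] 0.96
[0.554 0.189 0.042] [0.5533 0.1891 0.041 ] 0.89
[0.603 0.204 0.042] [0.603  0.2044 0.0415] 0.86
[0.497 0.214 0.042] [0.4962 0.2142 0.0411] 0.85
[0.528 0.205 0.042] [0.5283 0.205  0.0417] 0.85
[0.472 0.203 0.042] [0.6192 0.2014 0.2338] 0.59
the job is handed in; nothing more can be done
```

View pics/top2.png

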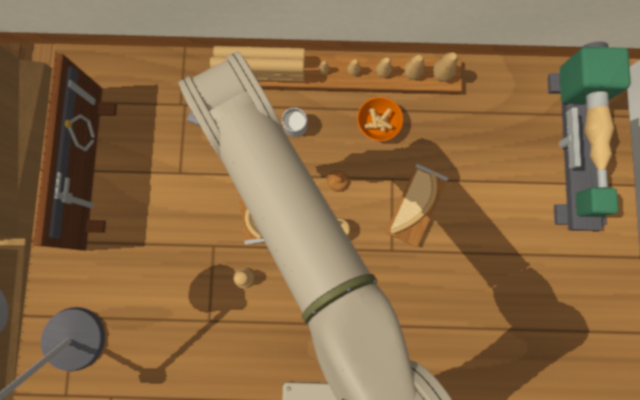

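I ran the closed fingertips along the doll template's rib in one stroke from foot to crown, lifted clear and handed the job in at about 10 s. I don't know the verdict, since the hand-in reports none.

- **Contact:** The upward force was about 1.3–3 N at each of the five points where I checked it. I have no readings between those points. At each stop the fingertips were within about 1.5 mm of the planned line.
- **Board:** After lifting, the points re-measured within about 3 mm of my plan. Five of the six that could be checked for height read about 41–42 mm, so the board is back at rest. The crown point read 37 mm; I took that as an edge effect and did not check it further. Point 1 was hidden by the gripper and the foot point was not detected.
- **Bystanders:** In the last top view the egg template, paint pot, bowl, lid and doll top are where they stood. The brush and the doll bottom are mostly hidden by the arm in that view. The planned path stayed well clear of both.

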